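# Stand the tipped spray cans back in the bench rack and close its guard

## Robot

A 7-joint arm with a two-finger parallel gripper is mounted at the origin on the work surface. World frame = base frame: x ahead of the robot, y to its left, z up, the work surface at z = 0. Lengths are in m, angles in rad, forces in N, time in s.
With the tool pointing down it reaches from about 0.4 to 0.85 m from the base axis. Payload 10.4 kg.
Tool frame: the origin (TCP) lies on the front face of the gripper's body, between the roots of the fingers; the fingertips stand 70 mm ahead of it and the grasp point (between the pads) lies 51 mm ahead of it; z points along the fingers, y is the line along which they close (so a half turn about z gives the same grasp; the last joint's range is limited). The gripper opens to 87 mm and grips with 3 to 60 N. Pads are 19 mm wide; open, the fingers measure 117 mm over their backs; the gripper's body (75 mm by 190 mm) begins 51 mm behind the grasp point.
Start: joints at [-1.361, 0.332, -0.065, 1.46, 0.022, 1.35, -0.088], TCP at [0.144, 0.608, 0.292] pointing down, gripper open.
Joint ranges: [-2.6, 2.6], [-0.5, 2.12], [-1.47, 1.34], [0.16, 2.42], [-1.27, 4.41], [0.06, 2.06], [-2.6, 2.6]. Speed limits (rad/s): [2.22, 2.22, 2.79, 2.79, 3.14, 3.14, 3.14].

## Interface

Orientations are given as [roll, pitch, yaw] about the fixed x, y, z axes, in that order (R = Rz(yaw) Ry(pitch) Rx(roll)).
In Python, from workcell import telemetry, viewer, workorder gives the robot as it stands.
- The arm moves only by the tool play_rows, never from a script. Its argument "plan" is a list of rows, each an object of numbers: "tx", "ty", "tz": the shift along the tool's x, y, z as a fraction of full scale; "spin": the turn about the tool's z as a fraction of full scale. A call has 1 to 20 rows; each row shifts and turns the commanded pose from where the row before left it, along the tool's axes as they then stand; what a row does not reach is not made up. Full scale, the value 1, is 0.1 m for a shift and pi/2 rad for a turn. A row lasts 1/10 s, in which the tool goes at most 50 mm and 8.59 degrees, less where a joint would pass 70% of its speed; a pose out of reach is approached as far as the arm can. A call with a number of a shift or a turn outside -1 to 1 is refused whole. A call with a gripper value outside its range is refused whole. "jaw" is the closure, from 0 (fully open) to 1 (shut), set as the call begins (left out, the last holds). The fingers move at their own pace and stop on an object; "squeeze" is the grip in N (left out, the last holds). Time passes only in rows, so rows that do not move let the fingers close. It gives the time, the measured TCP pose, the force, the opening and the grip force at its end, in the units of the state.
- telemetry.get_obs(): the state, without advancing time (a new reading comes with each control period).
- viewer.get_image(name): name is "scene" or "top" or "wrist"; returns (picture, depth): 384x512x3 uint8, red, green, blue; 384x512 float32, m along the optical axis (not along the pixel's ray), 0 where there is no reading.
- viewer.camera_params(name): a dict with "fx", "fy", "cx", "cy" (pixels), "k1" (the pictures are not rectified: a ray, as slopes to the right and down, at radius r is drawn at 1 + k1 r^2 times it, then the intrinsics apply), "R" (3x3) and "t" (3): a world point X has camera coordinates R X + t. Camera axes: x right, y down, z forward; pixel columns grow to the right and rows downward; lengths in m; the calibration is good to about 2 mm. A picture is of the moment at which its call begins: read the wrist's pose just before it. camera_params takes no time and is no camera call; for the wrist camera it gives the pose at the moment of the call.
- workorder.sign_off(): hands the job in; it is judged then, once.
The state is a dict: "time": time; "joint_pos": joint angles; "qd": joint speeds; "joint_efforts": joint torques, N m; "eef_pos": TCP position; "eef_rot": TCP orientation; "contact_force": force on the tool from outside, world axes, zero at the start; "moment": the same for the moment, N m; "finger_gap": finger opening in m; "grasp_force": force on a finger pad.
Only numpy, scipy, OpenCV 4.12 (cv2) and the standard library are available. Lean on these libraries where they do the work, as an engineer would, in place of code of your own. Each camera call takes 0.05 s, during which the arm holds its last target. There are 200 camera calls.

## Task

Two spray cans in the bench rack have tipped forward over its front rail. Gently stand both upright again on the rack floor, without knocking over the other things in the rack or disturbing the tools on the bench; then slide the rack's guard panel fully shut across the front of the two cans.

Things in the scene. Friction and masses are not known exactly. Their poses are not given: they have to be found in the camera images.
- rack: Steel bench rack, one lane along its y. Origin under the lane, on the bench; x points from the open front (robot side) to the back, z up. Floor top 6 mm above the bench. Lane inside: x from -58 to 53 mm, y from -180 to 250 mm. Back of flat slats 29 to 90 mm high, end plates 90 mm high.
- rail_mid (a point): Point on the axis of the front rail, an 8 mm round bar along the rack's y, in the middle of the open bay (rack x -62, y -70, z 40 mm). The open bay reaches from y -180 to 40 mm; beyond it a fixed half guard in front of the rail (x -70 to -67 mm, 19 to 91 mm high) covers y 40 to 250 mm. A foot track below, up to 18 mm high, reaches to x -81 mm.
- guard (a joint): Slide of the guard panel along the rack's y, in m: 0 fully shut across the open bay, grows to 0.235 as it is opened towards +y; at the start parked over the fixed half guard. It takes about 2 N to slide. Panel 190 mm long, 4 mm thick, 18 to 92 mm high, its face 77 mm in front of the rack's origin.
- guard_tab (a point): Centre of the guard's tab: an upright fin at the middle of the panel that sticks out 38 mm to the front (rack -x), 8 mm thick along y, 40 mm high; the point is 60 mm above the bench, 95 mm in front of the rack's origin line.
- can_tall: Metal spray can, 54 mm diameter, 150 mm tall: cylinder up to 108 mm, 10 mm cone, black cap 36 mm wide and 32 mm tall; about 0.3 kg. Origin at its base centre, z towards the cap. At the start tipped forward about 55 degrees: front edge of its base on the rack floor, its side on the front rail, its cap sticking out in front of the rack.
- can_short: Metal spray can, 54 mm diameter, 130 mm tall: cylinder up to 88 mm, 10 mm cone, black cap 36 mm wide and 32 mm tall; about 0.3 kg. Origin at its base centre, z towards the cap. At the start tipped forward about 55 degrees: front edge of its base on the rack floor, its side on the front rail, its cap sticking out in front of the rack.
- mate_mid: Metal spray can, 54 mm diameter, 140 mm tall: cylinder up to 98 mm, 10 mm cone, black cap 36 mm wide and 32 mm tall; about 0.3 kg. Origin at its base centre, z towards the cap. It stands between the two tipped cans.
- mate_near: Metal spray can, 54 mm diameter, 150 mm tall: cylinder up to 108 mm, 10 mm cone, black cap 36 mm wide and 32 mm tall; about 0.3 kg. Origin at its base centre, z towards the cap. It stands beside the tipped cans, behind the fixed half guard.
- mate_far: Metal spray can, 54 mm diameter, 130 mm tall: cylinder up to 88 mm, 10 mm cone, black cap 36 mm wide and 32 mm tall; about 0.3 kg. Origin at its base centre, z towards the cap. It stands behind the fixed half guard.
- jar: Glass jar with a steel lid, 60 mm diameter, 85 mm tall, standing in the lane's +y end. Origin at the centre of its base.
- wrench: Open wrench, 190 mm long, lying on the bench nearer the robot on its left. Origin on its underside.
- screwdriver: Screwdriver lying on the bench nearer the robot on its right. Origin on its underside.
- hammer: Hammer lying on the bench to the right of the rack. Origin on its underside.
- tape_measure: Black tape measure, 65 x 36 x 62 mm, standing on the bench left of the rack. Origin on its underside.
Mind the look-alikes: they are no part of the job. Leave any blue or turquoise look-alike of the can_short alone.

How it is judged:
By the outcome, as a careful person would: the job done as asked, in the order asked, and still so for the second after the job is handed in, with the robot touching nothing.
It also fails if it takes over 69 s, if anything falls off the work surface, if the arm or the gripper's body presses on something with over 40 N, if the wrist force passes 120 N, or if a joint passes its speed limit or range.

## Working session

There is one attempt and no reset: what is moved stays moved. The work goes in short steps, Python scripts to look and compute and a tool call to move; the robot and the scene stay as the last step left them, time stands still between calls to the robot, and variables do not carry over. Pictures are saved under pics/ and viewed, at most 12 in all, crops included, and the job is handed in when it is done.

Besides the shell and the picture viewer there is one more tool, called after "Call:" as name(argument=value, ...) on one line, values as JSON. play_rows: Moves the arm, as the interface text tells. Shift numbers are shares of 0.1 m and turn numbers shares of pi/2 rad, none past 1 either way. Its arguments: {"type":"object","properties":{"plan":{"type":"array","items":{"type":"object","properties":{"tx":{"type":"number"},"ty":{"type":"number"},"tz":{"type":"number"},"spin":{"type":"number"}}}},"jaw":{"type":"number"},"squeeze":{"type":"number"}},"required":["plan"]}

```bash
mkdir -p pics; ls; cat > h.py <<'E'
import numpy as np,cv2
from workcell import telemetry,viewer,workorder
def grab(n):
    p=viewer.camera_params(n); im,d=viewer.get_image(n); return im,d,{k:np.array(v) if k in'Rt' else v for k,v in p.items()}
def save(im,name): cv2.imwrite('pics/'+name,cv2.cvtColor(im,cv2.COLOR_RGB2BGR))
def slopes(p,u,v):
    K=np.array([[p['fx'],0,p['cx']],[0,p['fy'],p['cy']],[0,0,1.]])
    pts=np.stack([np.ravel(u),np.ravel(v)],1).astype(float)[:,None]
    return cv2.undistortPoints(pts,K,np.array([p['k1'],0,0,0.]))[:,0]
def pts(p,u,v,d):
    s=slopes(p,u,v); d=np.ravel(d)[:,None]
    return (np.hstack([s*d,d])-p['t'])@p['R']
def onplane(p,u,v,z):
    s=slopes(p,u,v); r=np.hstack([s,np.ones((len(s),1))])@p['R']; c=-p['R'].T@p['t']
    return c+r*((z-c[2])/r[:,2])[:,None]
def proj(p,X):
    K=np.array([[p['fx'],0,p['cx']],[0,p['fy'],p['cy']],[0,0,1.]])
    return cv2.projectPoints(np.array(X,float).reshape(-1,1,3),cv2.Rodrigues(p['R'])[0],p['t'].astype(float),K,np.array([p['k1'],0,0,0.]))[0][:,0]
E
python3 - <<'E'
from h import *
o=telemetry.get_obs(); print({k:np.round(v,3) for k,v in o.items()})
for n in('scene','top'):
    im,d,p=grab(n); save(im,n+'0.png'); np.savez(n+'0.npz',im=im,d=d); print(n,p['fx'],p['cx'],p['cy'],p['k1'],(-p['R'].T@p['t']).round(3),p['R'].round(2).tolist(),(d>0).mean())
E
```

```text
pics
{'time': np.float64(0.0), 'joint_pos': array([-1.361,  0.333, -0.065,  1.461,  0.022,  1.35 , -0.089]), 'qd': array([-0.002,  0.   , -0.   , -0.001, -0.   ,  0.002,  0.001]), 'joint_efforts': array([ 0.0000e+00, -6.2328e+01,  2.5000e-02, -3.8987e+01, -6.1000e-02,
        4.0000e-02,  0.0000e+00]), 'eef_pos': array([0.144, 0.608, 0.291]), 'eef_rot': array([-3.14 ,  0.   ,  2.909]), 'contact_force': array([-0.103, -0.092, -0.427]), 'moment': array([-0.034,  0.045,  0.019]), 'grasp_force': np.float64(0.0), 'finger_gap': np.float64(0.087)}
scene 486.9998177406161 254.37279592196066 191.705646842 -0.0836305589272395 [1.483 0.702 0.875] [[-0.56, 0.82, -0.02], [0.48, 0.31, -0.82], [-0.67, -0.48, -0.57]] 0.9958546956380209
top 415.2680431857002 252.32699300608797 194.0644607688004 -0.07198999309739988 [0.336 0.012 1.416] [[-0.03, -1.0, 0.02], [-0.99, 0.02, -0.13], [0.13, -0.02, -0.99]] 0.9959920247395834
```

View pics/scene0.png

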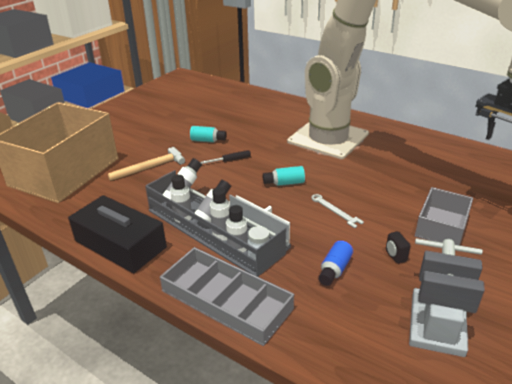

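View pics/top0.png

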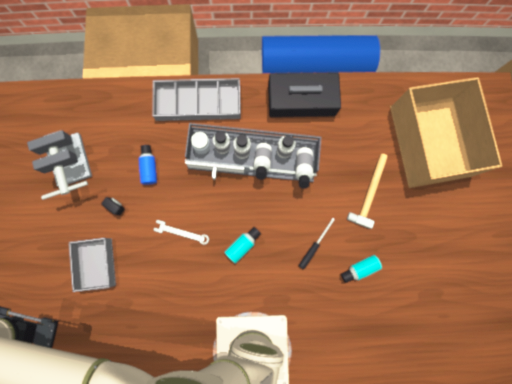

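```bash
python3 - <<'E'
from h import *
a=np.load('top0.npz'); im=a['im']; c=im[112:192,178:328]; save(cv2.resize(c,None,fx=5,fy=5,interpolation=cv2.INTER_CUBIC),'crop1.png')
p={k:np.array(v) if k in'Rt' else v for k,v in viewer.camera_params('top').items()}
v,u=np.mgrid[112:192,178:328]; X=pts(p,u,v,a['d'][112:192,178:328]); z=X[:,2]
print('bench',np.median(pts(p,*np.meshgrid(range(100,180),range(250,260)),a['d'][250:260,100:180])[:,2]))
H=z.reshape(80,150)*1000
np.set_printoptions(linewidth=400)
print(H[5:72:3,4:146:4].astype(int))
for (uu,vv) in [(188,126),(321,139),(316,180),(186,172)]: print(onplane(p,[uu],[vv],.09).round(3))
E
```

```text
bench 0.001540457905087572
[[ 31  24  32  21  25  29  29  25  23  17  22  18  19  20  24   2   2  -2   0   4   4   3  11  12   7   6   7   3   2   0   0  -1  -1   1   1   4]
 [  0  -3   0   0   0   5  -1  -4   6   0   1  -5   4  -1   0  -1   2   9   4   0  -5   5   2   3   2   0  -3   0   6   4   0  -3   2   0   2   4]
 [ -1   4  89   0   4  -2   3   1  -3   1  -5  -2   2   0   0   3   0   8  -2   0   0   3   0   1   3   4   8   5  -3  -1  -3   6  -2   0   1   0]
 [  4   2  77   1  74  82  90  86  91  92   6  -2  -1  -1   0   6   0  -2   4   0   0   0   1  -1   3   3  -2  -1   1   1   0   0  -5   5  -3   5]
 [  1  -3  78  35  47  49  52  49  53   4   0  71  81  84  92  89  94   2   4   0   1   4   1   0   0   4   3  -2  -3   1   5   1   0   4   1   2]
 [  2   4  61   8   4  13  10  11   1 137 135  45  48  50  50  51   1  -1  80  82  83  87  92  84   5   0   0  -4   0   0   4   0   7   2  -1   2]
 [ -3  -1  58  90  92  94   6  11   3 139 140 102   4   5   4 159  23  31  38  47  50  49  49   0   0  72  77 147  91  89  89   7  -3  -3  -4  -2]
 [  0   0  55  96  92  90  92  11 100 138 13
[... 1702 characters left out ...]
 101  18   0   0]
 [  1   6   1   4   1   0   0   0  78  -1  -2  -5   2  -1   9  18  22  18  14 112 109 107  11  14  13  13  11  16  14  98 106 106 107  40  -4  -2]
 [  0  -2   0   4   5   0   0   0  80  -5   1   0   2  -7   0   2   4   2   1  94  97   3  19  21  19  13   9  16  14  94 114 117  98   2   0   4]
 [  5   0   2  -3   3   3   0   8   0   3   6   0   6   7   1  -1  -1   1   1  -2   2   6   0   1   3   0  -3   1   0   9 121 124  12   0  -1  -4]
 [  2  -2   1   0   0   1   0   0   3  -1   0   3   1   1   0   1  -1   0  -5   4   4  -2   0  -5   3   0  -4   0   1   4 118 119  -2   0   3   4]]
[[0.744 0.192 0.09 ]]
[[ 0.69  -0.246  0.09 ]]
[[ 0.553 -0.223  0.09 ]]
[[0.589 0.199 0.09 ]]
```

View pics/crop1.png

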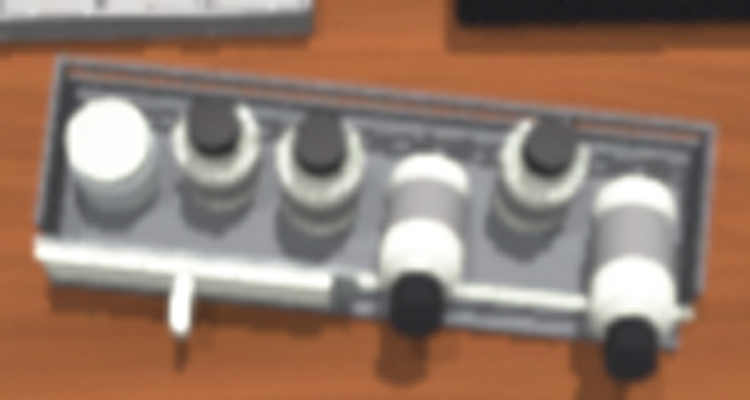

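The tipped cans are at crop (425,240), the shorter one beside the half guard, and (635,270), the taller one by the -y end. Look-alikes are turquoise at top (243,245) and (362,269) and blue at (148,165), all on the bench and so excluded. Standing cans are at (222,145), (242,145) and (286,147). Next I move above the rack for a close wrist view.

Call:
play_rows(plan=[{"tx": -0.3,"ty": -0.27,"tz": -0.055},{"tx": -0.3,"ty": -0.27,"tz": -0.055},{"tx": -0.3,"ty": -0.27,"tz": -0.055},{"tx": -0.3,"ty": -0.27,"tz": -0.055},{"tx": -0.3,"ty": -0.27,"tz": -0.055},{"tx": -0.3,"ty": -0.27,"tz": -0.055},{"tx": -0.3,"ty": -0.27,"tz": -0.055},{"tx": -0.3,"ty": -0.27,"tz": -0.055},{"tx": -0.3,"ty": -0.27,"tz": -0.055},{"tx": -0.3,"ty": -0.27,"tz": -0.055},{"tx": -0.3,"ty": -0.27,"tz": -0.055},{"tx": -0.3,"ty": -0.27,"tz": -0.055},{"tx": -0.3,"ty": -0.27,"tz": -0.055},{"tx": -0.3,"ty": -0.27,"tz": -0.055},{"tx": -0.3,"ty": -0.27,"tz": -0.055},{"tx": -0.3,"ty": -0.27,"tz": -0.055},{"tx": -0.3,"ty": -0.27,"tz": -0.055},{"tx": -0.3,"ty": -0.27,"tz": -0.055},{"tx": -0.3,"ty": -0.27,"tz": -0.055,"spin": -0.07},{"tx": 0}])

```text
validation failed for argument at $.pl...
```

```bash
python3 - <<'E'
from h import *
im,d,p=grab('wrist'); o=telemetry.get_obs(); print(o['time'],o['eef_pos'],o['eef_rot'],(-p['R'].T@p['t']).round(3),p['R'].round(2).tolist(),p['fx'])
save(im,'w1.png'); np.savez('w1.npz',im=im,d=d,**p)
E
```

```text
0.15 [0.14416916 0.60792359 0.29165953] [-3.14053200e+00  5.20295894e-05  2.90875223e+00] [0.063 0.627 0.385] [[0.23, 0.97, -0.0], [0.93, -0.22, 0.3], [0.29, -0.07, -0.95]] 309.44709897493834
```

View pics/w1.png

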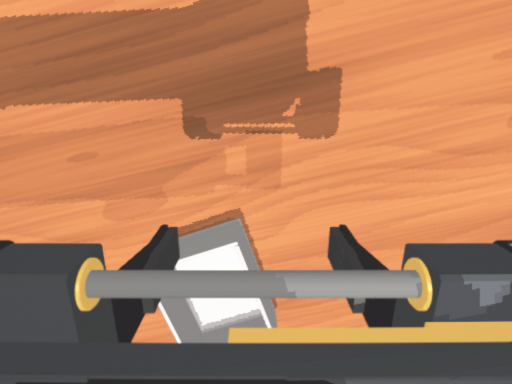

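Call:
play_rows(plan=[{"tx": -0.3,"ty": -0.27,"tz": -0.05,"spin": 0}])

```text
time: 0.25
eef_pos: [0.1631, 0.5767, 0.2953]
eef_rot: [-3.14, -0.002, 2.916]
contact_force: [0.9, 0.2, -1.1]
finger_gap: 0.0872
grasp_force: 0.0
```

Call:
play_rows(plan=[{"tx": -0.3,"ty": -0.27,"tz": -0.05,"spin": 0},{"tx": -0.3,"ty": -0.27,"tz": -0.05,"spin": 0},{"tx": -0.3,"ty": -0.27,"tz": -0.05,"spin": 0},{"tx": -0.3,"ty": -0.27,"tz": -0.05,"spin": 0},{"tx": -0.3,"ty": -0.27,"tz": -0.05,"spin": 0},{"tx": -0.3,"ty": -0.27,"tz": -0.05,"spin": 0},{"tx": -0.3,"ty": -0.27,"tz": -0.05,"spin": 0},{"tx": -0.3,"ty": -0.27,"tz": -0.05,"spin": 0},{"tx": -0.3,"ty": -0.27,"tz": -0.05,"spin": 0},{"tx": -0.3,"ty": -0.27,"tz": -0.05,"spin": 0},{"tx": -0.3,"ty": -0.27,"tz": -0.05,"spin": 0},{"tx": -0.3,"ty": -0.27,"tz": -0.05,"spin": 0},{"tx": -0.3,"ty": -0.27,"tz": -0.05,"spin": 0},{"tx": -0.3,"ty": -0.27,"tz": -0.05,"spin": 0},{"tx": -0.3,"ty": -0.27,"tz": -0.05,"spin": 0},{"tx": -0.3,"ty": -0.27,"tz": -0.05,"spin": 0},{"tx": -0.3,"ty": -0.27,"tz": -0.05,"spin": -0.07},{"tx": 0,"ty": 0,"tz": 0,"spin": 0}])

```text
time: 2.05
eef_pos: [0.559, 0.0052, 0.3824]
eef_rot: [-3.139, 0.001, 3.017]
contact_force: [-0.9, 0.5, 0.7]
finger_gap: 0.0872
grasp_force: 0.0
```

```bash
python3 - <<'E'
from h import *
im,d,p=grab('wrist'); o=telemetry.get_obs(); print(o['time'],o['eef_pos'],o['eef_rot'],(-p['R'].T@p['t']).round(3),p['fx'])
save(im,'w2.png'); np.savez('w2.npz',im=im,d=d,**p)
E
```

```text
2.1 [0.55815331 0.0079942  0.38203515] [-3.14022078e+00  1.89342575e-05  3.01498372e+00] [0.476 0.015 0.476] 309.44709897493834
```

View pics/w2.png

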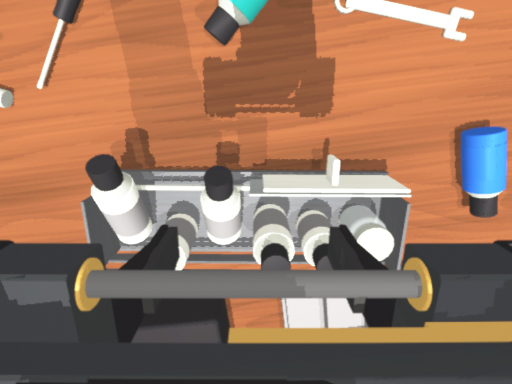

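```bash
python3 - <<'E'
from h import *
a=np.load('w2.npz'); im,d=a['im'],a['d']; p={k:(a[k] if k in'Rt' else float(a[k])) for k in('fx','fy','cx','cy','k1','R','t')}
v,u=np.mgrid[0:384,0:512]; X=pts(p,u,v,d).reshape(384,512,3); mx=im.max(2)
def win(u0,u1,v0,v1,m):
    w=np.zeros((384,512),bool); w[v0:v1,u0:u1]=1; return w&m
print('bench',np.median(X[60:80,350:450,2]))
def line(P,n):
    for _ in range(4):
        c=np.polyfit(P[:,1],P[:,0],1); r=P[:,0]-np.polyval(c,P[:,1]); P=P[abs(r)<2*r.std()+1e-4]
    print(n,len(P),'x=%.4f*y+%.4f'%tuple(c),'z',P[:,2].mean().round(4),'y',P[:,1].min().round(4),P[:,1].max().round(4),'sd',r.std().round(4))
line(X[win(138,198,180,196,(mx>170)&(X[...,2]>.03)&(X[...,2]<.055))],'railL')
line(X[win(138,255,180,198,(mx>170)&(X[...,2]>.03)&(X[...,2]<.055))],'rail')
m=win(262,410,172,196,(mx>150)&(X[...,2]>.082)&(X[...,2]<.105)); line(X[m],'guardtop')
# tab
m=win(325,342,150,186,(mx>170)&(X[...,2]>.06)); P=X[m];print('tab',len(P),P.min(0).round(3),P.max(0).round(3),P.mean(0).round(4), 'top')
for n,w in(('tall',(80,125,150,190)),('short',(200,238,160,200))):
    m=win(*w,(mx<60)&(X[...,2]>.07)); m=cv2.morphologyEx(m.astype(np.uint8),cv2.MORPH_OPEN,np.ones((3,3)))>0
    ys,xs=np.where(m); P=X[m]; print(n,len(P),'px',xs.min(),xs.max(),ys.min(),ys.max(),xs.mean(),ys.mean(),'mean',P.mean(0).round(4),P.min(0).round(3),P.max(0).round(3))
    for q in range(ys.min(),ys.max(),4):
        r=xs[ys==q]; a2=onplane(p,[r.min()-.5,r.max()+.5],[q,q],P[:,2].mean()); print('  row',q,a2[:,:2].mean(0).round(4),np.linalg.norm(a2[1]-a2[0]).round(4))
E
```

```text
bench 0.0015300359305949853
railL 298 x=0.1253*y+0.6077 z 0.0442 y -0.1693 -0.083 sd 0.002
rail 394 x=0.1296*y+0.6082 z 0.0442 y -0.1693 -0.0077 sd 0.002
guardtop 1344 x=0.1273*y+0.5983 z 0.0903 y 0.0101 0.2024 sd 0.0036
tab 302 [0.476 0.015 0.06 ] [0.61  0.121 0.476] [0.5908 0.1083 0.0772] top
tall 208 px 91 121 161 184 112.3076923076923 172.15384615384616 mean [ 0.5467 -0.1664  0.1128] [ 0.476 -0.189  0.095] [0.564 0.015 0.476]
  row 161 [ 0.5334 -0.1609] 0.0036
  row 165 [ 0.5369 -0.1724] 0.0291
  row 169 [ 0.5417 -0.1744] 0.0353
  row 173 [ 0.5483 -0.1617] 0.0122
  row 177 [ 0.5533 -0.1624] 0.011
  row 181 [ 0.5582 -0.1637] 0.0086
short 417 px 205 231 167 185 217.96882494004797 176.20383693045562 mean [ 0.5689 -0.0408  0.1071] [ 0.476 -0.057  0.09 ] [0.581 0.015 0.476]
  row 167 [ 0.5575 -0.0383] 0.0122
  row 171 [ 0.5624 -0.0397] 0.0283
  row 175 [ 0.5674 -0.0405] 0.0308
  row 179 [ 0.5725 -0.0414] 0.0334
  row 183 [ 0.5778 -0.0403] 0.0298
```

```bash
cat >> h.py <<'E'
EX=np.array([.992,-.1262]);EY=np.array([.1262,.992])
O=np.array([.608,0])+.062*EX   # rack-frame origin with y=0 at world rail y=0 (arbitrary along y)
def rk(X): X=np.atleast_2d(X); q=X[:,:2]-O; return np.c_[q@EX,q@EY,X[:,2]]
def wd(r): r=np.atleast_2d(r).astype(float); return np.c_[O+r[:,:1]*EX+r[:,1:2]*EY,r[:,2]]
E
python3 - <<'E'
from h import *
a=np.load('w2.npz'); im,d=a['im'],a['d']; p={k:(a[k] if k in'Rt' else float(a[k])) for k in('fx','fy','cx','cy','k1','R','t')}
v,u=np.mgrid[0:384,0:512]; X=pts(p,u,v,d).reshape(384,512,3); mx=im.max(2)
for n,w,L in(('tall',(80,128,148,192),150),('short',(200,240,160,204),130)):
    m=np.zeros((384,512),bool); m[w[2]:w[3],w[0]:w[1]]=1; m&=(mx<70)&(X[...,2]>.07)&(X[...,2]<.15)
    nn,lab,st,ce=cv2.connectedComponentsWithStats(m.astype(np.uint8)); k=1+st[1:,4].argmax(); m=lab==k
    P=rk(X[m]); print(n,st[k],ce[k],'rack med',np.median(P,0).round(4),'pct',np.percentile(P,[3,97],0).round(3).tolist())
    nrm=np.array([-.819,0,.574]); s=P@nrm; print('  axis extent',np.percentile(s,[2,50,98]).round(4))
    e=P[s>np.percentile(s,97)-.006]; print('  end face',len(e),e.mean(0).round(4))
    for t in(55,): 
        r=np.radians(t); A=np.array([-np.sin(r),np.cos(r)]); N=np.array([np.cos(r),np.sin(r)]); E=np.array([-.0065,.006])
        for l in(L,L-16,L-32):
            q=E+.027*N+l/1000*A; y=np.median(P[:,1]); print('  pred',l,q.round(4),'px',proj(p,wd([[q[0],y,q[1]]])).round(1))
# white body centre columns
for n,w in(('tall',(90,160,190,245)),('short',(195,248,200,245))):
    m=np.zeros((384,512),bool); m[w[2]:w[3],w[0]:w[1]]=1; m&=(X[...,2]>.055)&(X[...,2]<.13)
    P=rk(X[m]); print(n,'body y',np.percentile(P[:,1],[2,50,98]).round(4),len(P))
# tab and other cans
P=rk(X[150:186,322:345].reshape(-1,3)); P=P[(P[:,2]>.06)&(P[:,2]<.1)&(P[:,0]<-.083)]; print('tab',len(P),np.percentile(P,[3,50,97],0).round(4).tolist())
P=rk(X[165:200,240:420].reshape(-1,3)); P=P[(P[:,2]>.086)&(P[:,2]<.1)]; print('panels y',np.percentile(P[:,1],[1,99]).round(4),'x',np.percentile(P[:,0],[3,50,97]).round(4))
a=np.load('top0.npz'); d=a['d']; p={k:np.array(v) if k in'Rt' else v for k,v in viewer.camera_params('top').items()}
v,u=np.mgrid[100:200,170:340]; P=rk(pts(p,u,v,d[100:200,170:340])); 
for z0 in(.132,):
    Q=P[(P[:,2]>z0)&(P[:,2]<.17)]; 
    from scipy.cluster.hierarchy import fclusterdata
    l=fclusterdata(Q[:,:2],.025,'distance',method='single')
    for i in set(l): print('capTop',(l==i).sum(),Q[l==i].mean(0).round(4))
Q=P[(P[:,2]<.012)&(P[:,2]>-.01)]
E
```

```text
tall [ 87 155  36  35 739] [105.56562923 169.99729364] rack med [-0.1068 -0.178   0.1139] pct [[-0.119, -0.198, 0.101], [-0.084, -0.169, 0.126]]
  axis extent [0.1298 0.1566 0.1584]
  end face 480 [-0.1108 -0.1838  0.1153]
  pred 150 [-0.1139  0.1142] px [[106.3 162.7]]
  pred 134 [-0.1008  0.105 ] px [[111.1 171.4]]
  pred 118 [-0.0877  0.0958] px [[115.7 179.6]]
short [204 166  29  33 647] [218.48068006 180.28593509] rack med [-0.0913 -0.0451  0.1046] pct [[-0.103, -0.061, 0.091], [-0.068, -0.03, 0.115]]
  axis extent [0.1128 0.1367 0.1382]
  end face 490 [-0.094  -0.046   0.1042]
  pred 130 [-0.0975  0.1027] px [[218.6 173.8]]
  pred 114 [-0.0844  0.0935] px [[219.7 181.9]]
  pred 98 [-0.0713  0.0843] px [[220.7 189.4]]
tall body y [-0.2286 -0.1826 -0.1607] 2430
short body y [-0.0701 -0.0444 -0.0213] 1360
tab 215 [[-0.1115, 0.103, 0.0625], [-0.0984, 0.1046, 0.0803], [-0.084, 0.1103, 0.083]]
panels y [-0.0022  0.2009] x [-0.0758 -0.072  -0.0653]
capTop 108 [ 0.0177 -0.1211  0.1454]
capTop 121 [-0.0008  0.0235  0.1546]
capTop 98 [0.0119 0.0938 0.1368]
```

Call:
play_rows(plan=[{"tx": -0.06,"ty": -0.12,"tz": 0.2,"spin": 0},{"tx": -0.07,"ty": -0.12,"tz": 0.3,"spin": 0},{"tx": -0.07,"ty": -0.12,"tz": 0.4,"spin": 0},{"tx": -0.06,"ty": -0.12,"tz": 0.4,"spin": 0},{"tx": 0,"ty": 0,"tz": 0.3,"spin": 0},{"tx": 0,"ty": 0,"tz": 0.1,"spin": 0},{"tx": 0,"ty": 0,"tz": 0,"spin": 0},{"tx": 0,"ty": 0,"tz": 0,"spin": 0},{"tx": 0,"ty": 0,"tz": 0,"spin": 0}], jaw=0.36, squeeze=5)

```text
time: 3.0
eef_pos: [0.5782, -0.0397, 0.2141]
eef_rot: [3.141, 0.003, 3.019]
contact_force: [0.5, -0.1, -0.6]
finger_gap: 0.0556
grasp_force: 0.0
```

```bash
sed -i 's/+.062\*EX/+.0645*EX/' h.py; cat > dl.py <<'E'
from h import *; import sys
o=telemetry.get_obs(); t=wd([[float(x)/1000 for x in sys.argv[1:4]]])[0]; t[2]+=.051
e=t-o['eef_pos']; y=o['eef_rot'][2]
print(o['time'],o['eef_pos'].round(4),y.round(4),'rack grasp',(rk(o['eef_pos']-[0,0,.051])*1000).round(1),'tx,ty,tz mm',(1000*np.array([e[0]*np.cos(y)+e[1]*np.sin(y),e[0]*np.sin(y)-e[1]*np.cos(y),-e[2]])).round(1),'F',o['contact_force'].round(1),'gap',o['finger_gap'],'g',o['grasp_force'])
E
python3 dl.py -89.3 -46 97
```

```text
3.0 [ 0.5782 -0.0397  0.2141] 3.0193 rack grasp [[-89.  -43.1 163.1]] tx,ty,tz mm [ 0.3 -2.9 66.1] F [ 0.5 -0.1 -0.6] gap 0.055645033648060484 g 0.0
```

Call:
play_rows(plan=[{"tx": 0,"ty": -0.03,"tz": 0.16,"spin": 0},{"tx": 0,"ty": 0,"tz": 0.16,"spin": 0},{"tx": 0,"ty": 0,"tz": 0.16,"spin": 0},{"tx": 0,"ty": 0,"tz": 0.1,"spin": 0},{"tx": 0,"ty": 0,"tz": 0.08,"spin": 0},{"tx": 0,"ty": 0,"tz": 0,"spin": 0},{"tx": 0,"ty": 0,"tz": 0,"spin": 0}])

```text
time: 3.7
eef_pos: [0.5774, -0.0431, 0.1469]
eef_rot: [3.141, 0.001, 3.019]
contact_force: [-0.1, 0.9, 0.4]
finger_gap: 0.0558
grasp_force: 0.0
```

```bash
python3 dl.py -89.3 -46 97; python3 - <<'E'
from h import *
im,d,p=grab('wrist'); save(im,'w3.png')
E
```

```text
3.7 [ 0.5774 -0.0431  0.1469] 3.0187 rack grasp [[-89.4 -46.7  95.9]] tx,ty,tz mm [-0.1  0.7 -1.1] F [-0.1  0.9  0.4] gap 0.0558104951033718 g 0.0
```

View pics/w3.png

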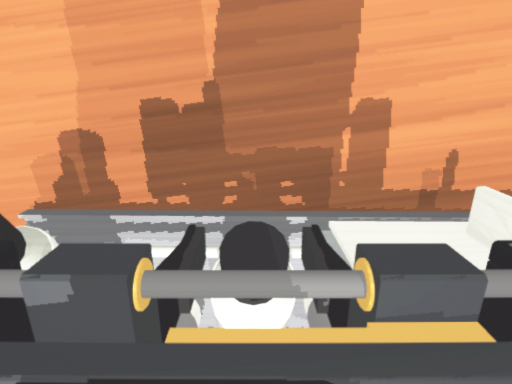

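The cap (254,262) sits centred between the fingers (195 and 315), so I close gently.

Call:
play_rows(plan=[{"tx": 0,"ty": 0,"tz": 0,"spin": 0},{"tx": 0,"ty": 0,"tz": 0,"spin": 0},{"tx": 0,"ty": 0,"tz": 0,"spin": 0},{"tx": 0,"ty": 0,"tz": 0,"spin": 0},{"tx": 0,"ty": 0,"tz": 0,"spin": 0},{"tx": 0,"ty": 0,"tz": 0,"spin": 0}], jaw=1, squeeze=8)

```text
time: 4.35
eef_pos: [0.577, -0.0431, 0.1463]
eef_rot: [3.141, -0.0, 3.019]
contact_force: [-0.6, 0.1, 0.6]
finger_gap: 0.036
grasp_force: 8.0
```

```bash
python3 dl.py -89.3 -46 97
python3 - <<'E'
import numpy as np
for L in(120,140):
    q=[]
    for t in list(range(55,-1,-5)):
        r=np.radians(t); q.append([-6.5+27*np.cos(r)-L*np.sin(r), 6+27*np.sin(r)+L*np.cos(r)])
    q=np.array(q); print(L,q[0].round(1),q[-1].round(1)); print(np.diff(q,axis=0).round(1).tolist())
E
```

```text
4.35 [ 0.577  -0.0431  0.1463] 3.0187 rack grasp [[-89.8 -46.7  95.3]] tx,ty,tz mm [-0.5  0.7 -1.7] F [-0.6  0.1  0.6] gap 0.03597468913020222 g 7.984762194100767
120 [-89.3  96.9] [ 20.5 126. ]
[[8.2, 6.9], [8.8, 6.1], [9.3, 5.3], [9.7, 4.5], [10.1, 3.6], [10.4, 2.7], [10.6, 1.8], [10.7, 0.9], [10.7, -0.0], [10.7, -1.0], [10.6, -1.9]]
140 [-105.7  108.4] [ 20.5 146. ]
[[9.3, 8.3], [10.0, 7.4], [10.6, 6.5], [11.1, 5.6], [11.6, 4.6], [11.9, 3.6], [12.2, 2.5], [12.4, 1.4], [12.4, 0.3], [12.4, -0.7], [12.3, -1.8]]
```

Call:
play_rows(plan=[{"tx": -0.04,"ty": 0,"tz": -0.04,"spin": 0},{"tx": -0.04,"ty": 0,"tz": -0.04,"spin": 0},{"tx": -0.04,"ty": 0,"tz": -0.03,"spin": 0},{"tx": -0.05,"ty": 0,"tz": -0.03,"spin": 0},{"tx": -0.05,"ty": 0,"tz": -0.03,"spin": 0},{"tx": -0.05,"ty": 0,"tz": -0.03,"spin": 0},{"tx": -0.05,"ty": 0,"tz": -0.02,"spin": 0},{"tx": -0.05,"ty": 0,"tz": -0.02,"spin": 0},{"tx": -0.05,"ty": 0,"tz": -0.02,"spin": 0},{"tx": -0.05,"ty": 0,"tz": -0.02,"spin": 0},{"tx": -0.05,"ty": 0,"tz": -0.02,"spin": 0},{"tx": 0,"ty": 0,"tz": 0,"spin": 0},{"tx": 0,"ty": 0,"tz": 0,"spin": 0}])

```text
time: 5.65
eef_pos: [0.6287, -0.0494, 0.1761]
eef_rot: [3.142, -0.0, 3.019]
contact_force: [-0.5, 0.4, -1.6]
finger_gap: 0.0356
grasp_force: 8.0
```

```bash
python3 dl.py 15 -46 126; python3 - <<'E'
from h import *
ims=[]
im,d,p=grab('scene'); c=cv2.resize(im[150:270,135:300],None,fx=4,fy=4,interpolation=cv2.INTER_CUBIC); save(c,'s1.png')
E
```

```text
5.65 [ 0.6287 -0.0494  0.1761] 3.0188 rack grasp [[-37.7 -46.4 125.1]] tx,ty,tz mm [-52.7   0.2  -0.9] F [-0.5  0.4 -1.6] gap 0.035571358848038324 g 7.999321112874895
```

View pics/s1.png

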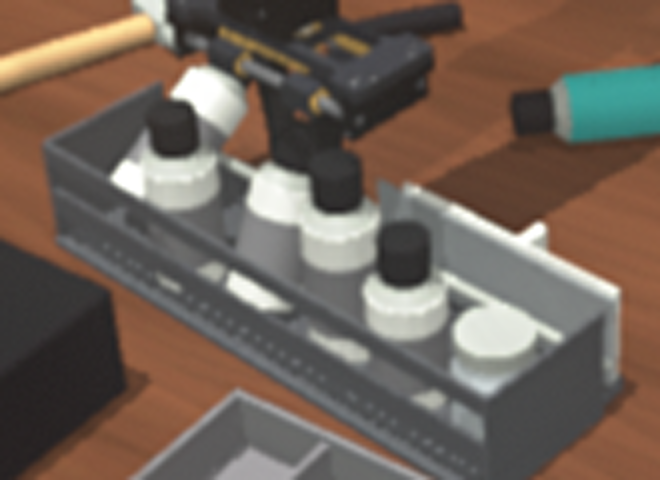

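Call:
play_rows(plan=[{"tx": -0.05,"ty": 0,"tz": -0.02,"spin": 0},{"tx": -0.05,"ty": 0,"tz": -0.01,"spin": 0},{"tx": -0.05,"ty": 0,"tz": -0.01,"spin": 0},{"tx": -0.05,"ty": 0,"tz": 0,"spin": 0},{"tx": -0.05,"ty": 0,"tz": 0,"spin": 0},{"tx": -0.05,"ty": 0,"tz": 0,"spin": 0},{"tx": -0.05,"ty": 0,"tz": 0,"spin": 0},{"tx": -0.05,"ty": 0,"tz": 0,"spin": 0},{"tx": -0.05,"ty": 0,"tz": 0.01,"spin": 0},{"tx": -0.04,"ty": 0,"tz": 0.01,"spin": 0},{"tx": -0.03,"ty": 0,"tz": 0,"spin": 0},{"tx": 0,"ty": 0,"tz": 0,"spin": 0},{"tx": 0,"ty": 0,"tz": 0,"spin": 0}])

```text
time: 7.0
eef_pos: [0.6802, -0.0558, 0.1781]
eef_rot: [3.142, -0.0, 3.019]
contact_force: [0.7, 0.3, -2.3]
finger_gap: 0.0353
grasp_force: 8.0
```

```bash
python3 dl.py 15 -46 126
```

```text
7.0 [ 0.6802 -0.0558  0.1781] 3.0188 rack grasp [[ 14.2 -46.3 127.1]] tx,ty,tz mm [-0.8  0.3  1.1] F [ 0.7  0.3 -2.3] gap 0.035340785962124796 g 7.999958273721859
```

Call:
play_rows(plan=[{"tx": 0,"ty": 0,"tz": 0.01,"spin": 0},{"tx": 0,"ty": 0,"tz": 0,"spin": 0},{"tx": 0,"ty": 0,"tz": 0.01,"spin": 0},{"tx": 0,"ty": 0,"tz": 0,"spin": 0},{"tx": 0,"ty": 0,"tz": 0,"spin": 0}])

```text
time: 7.5
eef_pos: [0.681, -0.056, 0.1774]
eef_rot: [3.141, 0.002, 3.019]
contact_force: [0.2, -0.3, 5.8]
finger_gap: 0.0356
grasp_force: 8.0
```

```bash
python3 dl.py 15 -46 126; python3 - <<'E'
from h import *
im,d,p=grab('scene'); c=cv2.resize(im[150:270,135:300],None,fx=4,fy=4,interpolation=cv2.INTER_CUBIC); save(c,'s2.png')
E
```

```text
7.5 [ 0.681  -0.056   0.1774] 3.0187 rack grasp [[ 14.9 -46.3 126.4]] tx,ty,tz mm [-0.1  0.3  0.4] F [ 0.2 -0.3  5.8] gap 0.035631021334980806 g 8.000052220886573
```

View pics/s2.png

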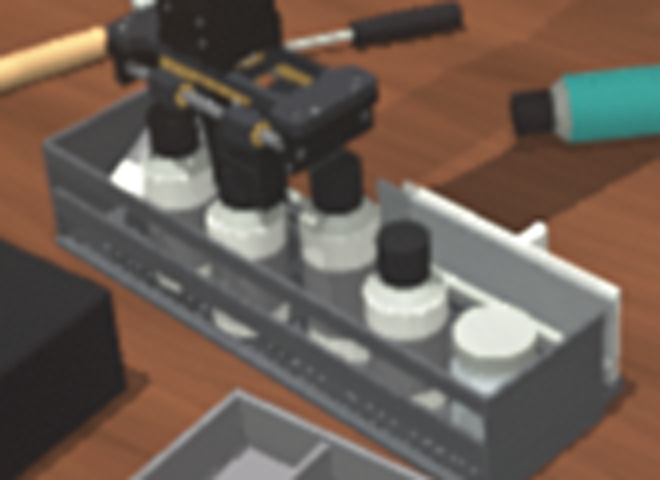

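Call:
play_rows(plan=[{"tx": 0,"ty": 0,"tz": 0,"spin": 0},{"tx": 0,"ty": 0,"tz": 0,"spin": 0},{"tx": 0,"ty": 0,"tz": 0,"spin": 0},{"tx": 0,"ty": 0,"tz": -0.05,"spin": 0},{"tx": 0,"ty": 0,"tz": -0.1,"spin": 0},{"tx": 0,"ty": 0,"tz": -0.15,"spin": 0},{"tx": 0,"ty": 0,"tz": -0.2,"spin": 0},{"tx": 0,"ty": 0,"tz": -0.2,"spin": 0},{"tx": 0,"ty": 0,"tz": 0,"spin": 0},{"tx": 0.3,"ty": 0,"tz": 0,"spin": 0},{"tx": 0.3,"ty": -0.2,"tz": 0,"spin": 0},{"tx": 0.3,"ty": -0.3,"tz": 0,"spin": 0},{"tx": 0.3,"ty": -0.3,"tz": 0,"spin": 0},{"tx": 0,"ty": -0.3,"tz": 0,"spin": 0},{"tx": 0,"ty": -0.25,"tz": 0,"spin": 0},{"tx": 0,"ty": 0,"tz": 0,"spin": 0},{"tx": 0,"ty": 0,"tz": 0,"spin": 0}], jaw=0.42)

```text
time: 9.25
eef_pos: [0.5446, -0.1753, 0.2464]
eef_rot: [3.141, 0.0, 3.018]
contact_force: [0.5, 0.3, -0.3]
finger_gap: 0.0509
grasp_force: 0.0
```

```bash
python3 dl.py -105.7 -184 108.4; python3 - <<'E'
from h import *
im,d,p=grab('wrist'); save(im,'w4.png'); np.savez('w4.npz',im=im,d=d,**p)
# cap end face of tall
v,u=np.mgrid[0:384,0:512]; X=pts(p,u,v,d); P=rk(X); m=(im.max(2).ravel()<70)&(P[:,2]>.095)&(P[:,2]<.135)&(P[:,0]<-.075)&(abs(P[:,1]+.184)<.03)
P=P[m]; s=P@np.array([-.819,0,.574]); e=P[s>np.percentile(s,97)-.006]; print(len(P),len(e),e.mean(0).round(4),np.percentile(P[:,1],[2,98]).round(4))
im,d,p=grab('top'); v,u=np.mgrid[100:200,170:340]; P=rk(pts(p,u,v,d[100:200,170:340])); Q=P[(P[:,2]>.12)&(P[:,2]<.165)&(P[:,0]>-.03)&(P[:,0]<.05)]
from scipy.cluster.hierarchy import fclusterdata
l=fclusterdata(Q[:,:2],.015,'distance',method='single')
for i in set(l): print('capTop',(l==i).sum(),Q[l==i].mean(0).round(4),Q[l==i][:,2].std().round(4))
E
```

```text
9.25 [ 0.5446 -0.1753  0.2464] 3.0176 rack grasp [[-105.3 -181.9  195.4]] tx,ty,tz mm [ 0.4 -2.1 87. ] F [ 0.5  0.3 -0.3] gap 0.05087790505200836 g 0.0
2042 1406 [-0.1134 -0.1864  0.1156] [-0.2023 -0.171 ]
capTop 120 [ 0.0138 -0.1206  0.1444] 0.0072
capTop 107 [ 0.0227 -0.0474  0.1355] 0.0038
capTop 109 [0.0081 0.0935 0.1356] 0.0042
capTop 153 [-0.0052  0.0234  0.1468] 0.0144
```

View pics/w4.png

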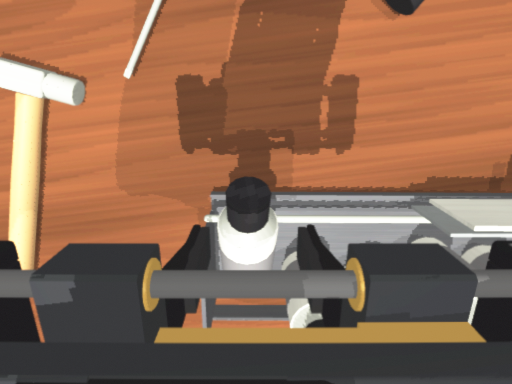

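The short can now stands: its cap top reads 0.1355 m, the same as mate_far. The tall can's cap is at (248,200), about 4 mm to the -y side of the fingers' centre. Next I descend on it and grip.

Call:
play_rows(plan=[{"tx": 0,"ty": -0.04,"tz": 0.2,"spin": 0},{"tx": 0,"ty": 0,"tz": 0.2,"spin": 0},{"tx": 0,"ty": 0,"tz": 0.2,"spin": 0},{"tx": 0,"ty": 0,"tz": 0.15,"spin": 0},{"tx": 0,"ty": 0,"tz": 0.11,"spin": 0},{"tx": 0,"ty": 0,"tz": 0,"spin": 0},{"tx": 0,"ty": 0,"tz": 0,"spin": 0}])

```text
time: 10.05
eef_pos: [0.5444, -0.1791, 0.1606]
eef_rot: [-3.142, 0.0, 3.019]
contact_force: [0.0, -0.3, -0.2]
finger_gap: 0.0505
grasp_force: 0.0
```

Call:
play_rows(plan=[{"tx": 0,"ty": 0,"tz": 0,"spin": 0},{"tx": 0,"ty": 0,"tz": 0,"spin": 0},{"tx": 0,"ty": 0,"tz": 0,"spin": 0},{"tx": 0,"ty": 0,"tz": 0,"spin": 0},{"tx": 0,"ty": 0,"tz": 0,"spin": 0}], jaw=1, squeeze=8)

```text
time: 10.55
eef_pos: [0.5442, -0.1792, 0.1604]
eef_rot: [-3.142, 0.0, 3.019]
contact_force: [-0.3, -0.3, 1.0]
finger_gap: 0.036
grasp_force: 8.0
```

```bash
python3 dl.py -105.7 -186 108.4
```

```text
10.55 [ 0.5442 -0.1792  0.1604] 3.0186 rack grasp [[-105.1 -185.9  109.4]] tx,ty,tz mm [ 0.6 -0.1  1. ] F [-0.3 -0.3  1. ] gap 0.03597936273011122 g 7.9625263111665845
```

Call:
play_rows(plan=[{"tx": -0.05,"ty": 0,"tz": -0.04,"spin": 0},{"tx": -0.04,"ty": 0,"tz": -0.04,"spin": 0},{"tx": -0.05,"ty": 0,"tz": -0.04,"spin": 0},{"tx": -0.05,"ty": 0,"tz": -0.04,"spin": 0},{"tx": -0.05,"ty": 0,"tz": -0.03,"spin": 0},{"tx": -0.06,"ty": 0,"tz": -0.03,"spin": 0},{"tx": -0.06,"ty": 0,"tz": -0.03,"spin": 0},{"tx": -0.05,"ty": 0,"tz": -0.03,"spin": 0},{"tx": -0.06,"ty": 0,"tz": -0.03,"spin": 0},{"tx": -0.06,"ty": 0,"tz": -0.02,"spin": 0},{"tx": -0.06,"ty": 0,"tz": -0.02,"spin": 0},{"tx": -0.06,"ty": 0,"tz": -0.02,"spin": 0},{"tx": -0.06,"ty": 0,"tz": -0.01,"spin": 0},{"tx": -0.06,"ty": 0,"tz": -0.01,"spin": 0},{"tx": -0.06,"ty": 0,"tz": -0.01,"spin": 0},{"tx": -0.06,"ty": 0,"tz": 0,"spin": 0},{"tx": 0,"ty": 0,"tz": 0,"spin": 0}])

```text
time: 12.25
eef_pos: [0.6334, -0.1901, 0.2005]
eef_rot: [-3.141, 0.001, 3.019]
contact_force: [0.5, -0.3, 3.4]
finger_gap: 0.0356
grasp_force: 8.0
```

```bash
python3 dl.py 15 -186 146
```

```text
12.25 [ 0.6334 -0.1901  0.2005] 3.0191 rack grasp [[ -15.3 -185.4  149.5]] tx,ty,tz mm [-30.3  -0.8   3.5] F [ 0.5 -0.3  3.4] gap 0.03561593812217079 g 7.999804867431521
```

Call:
play_rows(plan=[{"tx": -0.05,"ty": 0,"tz": -0.01,"spin": 0},{"tx": -0.05,"ty": 0,"tz": 0,"spin": 0},{"tx": -0.05,"ty": 0,"tz": 0,"spin": 0},{"tx": -0.05,"ty": 0,"tz": 0.01,"spin": 0},{"tx": -0.05,"ty": 0,"tz": 0.01,"spin": 0},{"tx": -0.04,"ty": 0,"tz": 0,"spin": 0},{"tx": -0.02,"ty": 0,"tz": 0,"spin": 0},{"tx": 0,"ty": 0,"tz": 0,"spin": 0},{"tx": 0,"ty": 0,"tz": 0,"spin": 0}])

```text
time: 13.15
eef_pos: [0.6631, -0.1938, 0.1991]
eef_rot: [3.141, -0.0, 3.019]
contact_force: [1.0, -0.0, 1.1]
finger_gap: 0.0356
grasp_force: 8.0
```

```bash
python3 dl.py 15 -186 146
```

```text
13.15 [ 0.6631 -0.1938  0.1991] 3.0186 rack grasp [[  14.7 -185.3  148.1]] tx,ty,tz mm [-0.3 -0.7  2.1] F [ 1.  -0.   1.1] gap 0.035588931101311824 g 7.999890509527177
```

Call:
play_rows(plan=[{"tx": -0.03,"ty": 0,"tz": 0.01,"spin": 0},{"tx": 0,"ty": 0,"tz": 0,"spin": 0},{"tx": 0,"ty": 0,"tz": 0.01,"spin": 0},{"tx": 0,"ty": 0,"tz": 0,"spin": 0},{"tx": 0,"ty": 0,"tz": 0,"spin": 0}])

```text
time: 13.65
eef_pos: [0.6668, -0.1943, 0.1982]
eef_rot: [-3.141, 0.002, 3.019]
contact_force: [1.7, -0.6, 6.6]
finger_gap: 0.036
grasp_force: 8.0
```

```bash
python3 dl.py 15 -186 146
```

```text
13.65 [ 0.6668 -0.1943  0.1982] 3.0189 rack grasp [[  18.4 -185.4  147.2]] tx,ty,tz mm [ 3.4 -0.6  1.2] F [ 1.7 -0.6  6.6] gap 0.03604029688796684 g 7.9998310504015535
```

Call:
play_rows(plan=[{"tx": 0,"ty": 0,"tz": 0,"spin": 0},{"tx": 0,"ty": 0,"tz": 0,"spin": 0},{"tx": 0,"ty": 0,"tz": 0,"spin": 0},{"tx": 0,"ty": 0,"tz": -0.05,"spin": 0},{"tx": 0,"ty": 0,"tz": -0.1,"spin": 0},{"tx": 0,"ty": 0,"tz": -0.15,"spin": 0},{"tx": 0,"ty": 0,"tz": -0.2,"spin": 0},{"tx": 0,"ty": 0,"tz": -0.2,"spin": 0},{"tx": 0,"ty": 0,"tz": 0,"spin": 0},{"tx": 0.3,"ty": 0.1,"tz": 0,"spin": 0},{"tx": 0.3,"ty": 0.3,"tz": 0,"spin": 0},{"tx": 0.3,"ty": 0.4,"tz": 0,"spin": 0},{"tx": 0.3,"ty": 0.4,"tz": 0,"spin": 0},{"tx": 0,"ty": 0.4,"tz": 0,"spin": 0},{"tx": 0,"ty": 0.4,"tz": 0,"spin": 0},{"tx": 0,"ty": 0.4,"tz": 0,"spin": 0},{"tx": 0,"ty": 0.3,"tz": 0,"spin": 0},{"tx": 0,"ty": 0.2,"tz": 0,"spin": 0},{"tx": 0,"ty": 0,"tz": 0,"spin": 0},{"tx": 0,"ty": 0,"tz": 0,"spin": 0}], jaw=0.45)

```text
time: 15.65
eef_pos: [0.5826, 0.1078, 0.2673]
eef_rot: [-3.141, 0.0, 3.019]
contact_force: [-0.6, -0.3, 0.2]
finger_gap: 0.0479
grasp_force: 0.0
```

```bash
cat > chk.py <<'E'
from h import *
from scipy.cluster.hierarchy import fclusterdata
im,d,p=grab('top'); v,u=np.mgrid[100:200,170:340]; P=rk(pts(p,u,v,d[100:200,170:340])); Q=P[(P[:,2]>.12)&(P[:,2]<.168)&(P[:,0]>-.03)&(P[:,0]<.05)]
l=fclusterdata(Q[:,:2],.012,'distance',method='single')
for i in set(l): print('capTop',(l==i).sum(),Q[l==i].mean(0).round(4),np.percentile(Q[l==i][:,2],80).round(4))
E
python3 dl.py -98 105 65; python3 chk.py; python3 - <<'E'
from h import *
im,d,p=grab('wrist'); save(im,'w5.png')
v,u=np.mgrid[0:384,0:512]; P=rk(pts(p,u,v,d)); m=(P[:,2]>.073)&(P[:,2]<.086)&(P[:,0]<-.088)&(P[:,0]>-.12)&(abs(P[:,1]-.105)<.03); P=P[m]; print(len(P),np.percentile(P,[3,50,97],0).round(4))
E
```

```text
15.65 [0.5826 0.1078 0.2673] 3.0189 rack grasp [[-103.3  103.7  216.3]] tx,ty,tz mm [ -5.3   1.2 151.3] F [-0.6 -0.3  0.2] gap 0.04785071727963382 g 0.0
capTop 30 [0.0105 0.0827 0.1357] 0.1384
capTop 148 [-0.0048  0.0236  0.1482] 0.1577
capTop 107 [ 0.0228 -0.0472  0.1355] 0.1383
capTop 122 [ 0.014  -0.1208  0.1434] 0.1484
capTop 162 [ 0.0162 -0.1843  0.1464] 0.1577
248 [[-0.1139  0.1032  0.0756]
 [-0.1024  0.1069  0.081 ]
 [-0.089   0.1108  0.0825]]
```

View pics/w5.png

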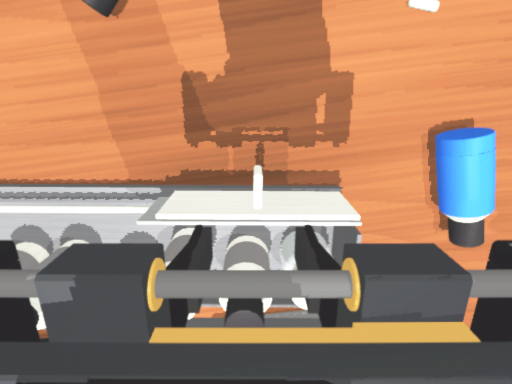

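Both cans stand; their tops read 0.158 and 0.138 m. The tab at (258,185) is centred under the gripper, so I grip it.

Call:
play_rows(plan=[{"tx": -0.03,"ty": 0.03,"tz": 0.3,"spin": 0},{"tx": 0,"ty": 0,"tz": 0.4,"spin": 0},{"tx": 0,"ty": 0,"tz": 0.3,"spin": 0},{"tx": 0,"ty": 0,"tz": 0.2,"spin": 0},{"tx": 0,"ty": 0,"tz": 0.2,"spin": 0},{"tx": 0,"ty": 0,"tz": 0.1,"spin": 0},{"tx": 0,"ty": 0,"tz": 0,"spin": 0},{"tx": 0,"ty": 0,"tz": 0,"spin": 0}])

```text
time: 16.55
eef_pos: [0.5864, 0.1104, 0.1181]
eef_rot: [3.141, 0.001, 3.018]
contact_force: [-0.3, -0.1, 0.4]
finger_gap: 0.048
grasp_force: 0.0
```

Call:
play_rows(plan=[{"tx": 0,"ty": 0,"tz": 0,"spin": 0},{"tx": 0,"ty": 0,"tz": 0,"spin": 0},{"tx": 0,"ty": 0,"tz": 0,"spin": 0},{"tx": 0,"ty": 0,"tz": 0,"spin": 0},{"tx": 0,"ty": 0,"tz": 0,"spin": 0},{"tx": 0,"ty": 0,"tz": 0,"spin": 0}], jaw=1, squeeze=10)

```text
time: 17.15
eef_pos: [0.586, 0.111, 0.1173]
eef_rot: [3.141, 0.0, 3.019]
contact_force: [0.1, 1.8, 0.9]
finger_gap: 0.0079
grasp_force: 8.4
```

```bash
python3 dl.py -100 -128 65
```

```text
17.15 [0.586  0.111  0.1173] 3.0188 rack grasp [[-100.3  107.3   66.3]] tx,ty,tz mm [   0.5 -235.3    1.3] F [0.1 1.8 0.9] gap 0.00791736326302728 g 8.371186793083325
```

Call:
play_rows(plan=[{"tx": 0,"ty": -0.05,"tz": 0,"spin": 0},{"tx": 0,"ty": -0.1,"tz": 0,"spin": 0},{"tx": 0,"ty": -0.15,"tz": 0,"spin": 0},{"tx": 0,"ty": -0.15,"tz": 0,"spin": 0},{"tx": 0,"ty": -0.15,"tz": 0,"spin": 0},{"tx": 0,"ty": -0.15,"tz": 0,"spin": 0},{"tx": 0,"ty": -0.15,"tz": 0,"spin": 0},{"tx": 0,"ty": -0.15,"tz": 0,"spin": 0},{"tx": 0,"ty": -0.15,"tz": 0,"spin": 0},{"tx": 0,"ty": -0.15,"tz": 0,"spin": 0},{"tx": 0,"ty": -0.15,"tz": 0,"spin": 0},{"tx": 0,"ty": -0.15,"tz": 0,"spin": 0},{"tx": 0,"ty": -0.15,"tz": 0,"spin": 0},{"tx": 0,"ty": -0.15,"tz": 0,"spin": 0},{"tx": 0,"ty": -0.1,"tz": 0,"spin": 0},{"tx": 0,"ty": -0.05,"tz": 0,"spin": 0},{"tx": 0,"ty": 0,"tz": 0,"spin": 0}])

```text
time: 18.85
eef_pos: [0.5586, -0.1003, 0.1172]
eef_rot: [-3.14, -0.002, 3.016]
contact_force: [-7.4, -0.8, 8.9]
finger_gap: 0.0079
grasp_force: 10.0
```

```bash
python3 dl.py -100 -128 65
```

```text
18.85 [ 0.5586 -0.1003  0.1172] 3.0161 rack grasp [[-100.8 -105.7   66.2]] tx,ty,tz mm [ -0.8 -22.3   1.2] F [-7.4 -0.8  8.9] gap 0.00786451499395636 g 9.997620092472062
```

Call:
play_rows(plan=[{"tx": 0.01,"ty": -0.04,"tz": -0.01,"spin": 0},{"tx": 0,"ty": -0.05,"tz": 0,"spin": 0},{"tx": 0,"ty": -0.05,"tz": 0,"spin": 0},{"tx": 0,"ty": -0.04,"tz": 0,"spin": 0},{"tx": 0,"ty": -0.03,"tz": 0,"spin": 0},{"tx": 0,"ty": -0.02,"tz": 0,"spin": 0},{"tx": 0,"ty": 0,"tz": 0,"spin": 0}])

```text
time: 19.55
eef_pos: [0.5566, -0.1151, 0.1175]
eef_rot: [3.135, -0.002, 3.023]
contact_force: [0.1, 19.9, -6.4]
finger_gap: 0.0144
grasp_force: 10.0
```

```bash
python3 dl.py -100 -128 65
```

```text
19.55 [ 0.5566 -0.1151  0.1175] 3.0231 rack grasp [[-100.9 -120.7   66.5]] tx,ty,tz mm [-0.9 -7.3  1.5] F [ 0.1 19.9 -6.4] gap 0.01436781409467322 g 10.010745143517852
```

Call:
play_rows(plan=[{"tx": 0,"ty": 0.06,"tz": 0,"spin": 0},{"tx": 0,"ty": 0,"tz": 0,"spin": 0},{"tx": 0,"ty": 0,"tz": 0,"spin": 0},{"tx": 0,"ty": 0,"tz": 0,"spin": 0}], jaw=0.7)

```text
time: 19.95
eef_pos: [0.5573, -0.1153, 0.1186]
eef_rot: [-3.141, 0.001, 3.018]
contact_force: [-0.6, -0.9, -0.0]
finger_gap: 0.0256
grasp_force: 0.0
```

Call:
play_rows(plan=[{"tx": 0,"ty": 0,"tz": -0.2,"spin": 0},{"tx": 0,"ty": 0,"tz": -0.4,"spin": 0},{"tx": 0.1,"ty": 0,"tz": -0.4,"spin": 0},{"tx": 0.2,"ty": 0,"tz": -0.4,"spin": 0},{"tx": 0.2,"ty": 0,"tz": -0.3,"spin": 0},{"tx": 0,"ty": 0,"tz": 0,"spin": 0},{"tx": 0,"ty": 0,"tz": 0,"spin": 0}])

```text
time: 20.65
eef_pos: [0.5076, -0.1085, 0.289]
eef_rot: [3.14, 0.002, 3.018]
contact_force: [0.5, -0.6, -0.5]
finger_gap: 0.0263
grasp_force: 0.0
```

```bash
python3 dl.py -100 -128 65; python3 chk.py; python3 - <<'E'
from h import *
im,d,p=grab('wrist'); save(im,'w6.png')
v,u=np.mgrid[0:384,0:512]; P=rk(pts(p,u,v,d)); m=(P[:,2]>.073)&(P[:,2]<.086)&(P[:,0]<-.088)&(P[:,0]>-.12)&(abs(P[:,1]+.12)<.04); Q=P[m]; print('tab',len(Q),np.percentile(Q,[3,50,97],0).round(4))
m=(P[:,2]>.084)&(P[:,2]<.1)&(P[:,0]<-.062)&(P[:,0]>-.088)
Q=P[m]; h,e=np.histogram(Q[:,1],np.arange(-.26,.26,.01)); print([(round(a,2),int(n)) for a,n in zip(e,h) if n])
m=(P[:,2]>.085)&(P[:,2]<.097)&(P[:,0]<.06)&(P[:,0]>-.05)&(P[:,1]<-.215)&(P[:,1]>-.24);Q=P[m]; print('endplate',len(Q),np.percentile(Q[:,1],[3,50,97]).round(4))
E
```

```text
20.65 [ 0.5076 -0.1085  0.289 ] 3.0183 rack grasp [[-150.4 -120.3  238. ]] tx,ty,tz mm [-50.4  -7.8 173. ] F [ 0.5 -0.6 -0.5] gap 0.026286297966858205 g 0.0
capTop 95 [ 0.0227 -0.1842  0.154 ] 0.1585
capTop 34 [ 0.0261 -0.1227  0.1457] 0.1495
capTop 106 [ 0.0228 -0.0475  0.1358] 0.1386
capTop 106 [0.0086 0.0936 0.1356] 0.1383
capTop 158 [-0.0056  0.0236  0.1468] 0.1578
tab 182 [[-0.1147 -0.1204  0.0761]
 [-0.1031 -0.1173  0.0812]
 [-0.0888 -0.114   0.0825]]
[(np.float64(-0.18), 57), (np.float64(-0.17), 2), (np.float64(-0.15), 24), (np.float64(-0.14), 72), (np.float64(-0.13), 79), (np.float64(-0.12), 68), (np.float64(-0.11), 79), (np.float64(-0.1), 24), (np.float64(-0.08), 1), (np.float64(-0.07), 55), (np.float64(0.04), 20), (np.float64(0.05), 59), (np.float64(0.06), 62), (np.float64(0.07), 62), (np.float64(0.08), 58), (np.float64(0.09), 62), (np.float64(0.1), 62), (np.float64(0.11), 61), (np.float64(0.12), 53), (np.float64(0.13), 10)]Traceback (most recent call last):
  File "<stdin>", line 6, in <module>
    return _quantile_unchecked(
        a, q, axis, out, overwrite_input, method, keepdims, weights)
    return _ureduce(a,
                    func=_quantile_ureduce_func,
    ...<5 lines>...
                    overwrite_input=overwrite_input,
                    method=method)
    r = func(a, **kwargs)
    result = _quantile(arr,
                       quantiles=q,
    ...<2 lines>...
                       out=out,
                       weights=wgt)
    slices_having_nans = np.isnan(arr[-1, ...])
                                  ~~~^^^^^^^^^
IndexError: index -1 is out of bounds for axis 0 with size 0
```

View pics/w6.png

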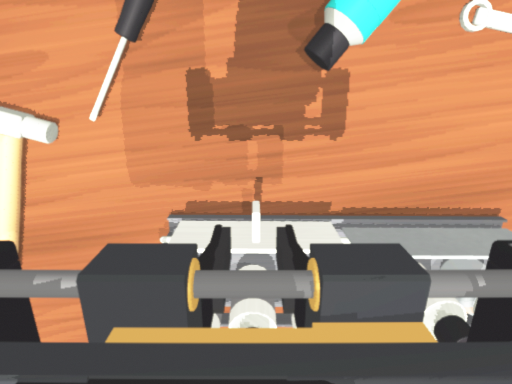

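The guard hit its stop with the tab at rack y -0.117; panel and track ends line up near (170,225). I give it one confirming push with closed fingers, in case it moved back on release.

Call:
play_rows(plan=[{"tx": -0.2,"ty": 0.17,"tz": 0,"spin": 0},{"tx": -0.3,"ty": 0.17,"tz": 0,"spin": 0},{"tx": 0,"ty": 0,"tz": 0.3,"spin": 0},{"tx": 0,"ty": 0,"tz": 0.4,"spin": 0},{"tx": 0,"ty": 0,"tz": 0.4,"spin": 0},{"tx": 0,"ty": 0,"tz": 0.3,"spin": 0},{"tx": 0,"ty": 0,"tz": 0.25,"spin": 0},{"tx": 0,"ty": 0,"tz": 0,"spin": 0},{"tx": 0,"ty": -0.03,"tz": 0,"spin": 0},{"tx": 0,"ty": -0.03,"tz": 0,"spin": 0},{"tx": 0,"ty": -0.02,"tz": 0,"spin": 0},{"tx": 0,"ty": 0,"tz": 0,"spin": 0}], jaw=1)

```text
time: 21.95
eef_pos: [0.5608, -0.089, 0.1242]
eef_rot: [3.141, 0.002, 3.018]
contact_force: [0.4, 0.3, 0.2]
finger_gap: 0.0005
grasp_force: 0.0
```

```bash
python3 dl.py -100 -98 72
```

```text
21.95 [ 0.5608 -0.089   0.1242] 3.0181 rack grasp [[-100.1  -94.2   73.2]] tx,ty,tz mm [-0.1 -3.8  1.2] F [0.4 0.3 0.2] gap 0.0004763511784421738 g 0.0
```

Call:
play_rows(plan=[{"tx": 0,"ty": -0.02,"tz": 0,"spin": 0},{"tx": 0,"ty": -0.02,"tz": 0,"spin": 0},{"tx": 0,"ty": -0.01,"tz": 0,"spin": 0},{"tx": 0,"ty": 0,"tz": 0,"spin": 0}])

```text
time: 22.35
eef_pos: [0.5597, -0.0935, 0.1232]
eef_rot: [3.142, -0.0, 3.019]
contact_force: [0.0, -0.5, 0.2]
finger_gap: 0.0005
grasp_force: 0.0
```

Call:
play_rows(plan=[{"tx": 0,"ty": -0.02,"tz": 0,"spin": 0},{"tx": 0,"ty": 0,"tz": 0,"spin": 0},{"tx": 0,"ty": 0,"tz": 0,"spin": 0}])

```text
time: 22.65
eef_pos: [0.5595, -0.0954, 0.1232]
eef_rot: [3.142, -0.0, 3.019]
contact_force: [0.4, -0.2, -0.1]
finger_gap: 0.0005
grasp_force: 0.0
```

Call:
play_rows(plan=[{"tx": 0,"ty": -0.02,"tz": 0,"spin": 0},{"tx": 0,"ty": -0.01,"tz": 0,"spin": 0},{"tx": 0,"ty": 0,"tz": 0,"spin": 0},{"tx": 0,"ty": 0,"tz": 0,"spin": 0}])

```text
time: 23.05
eef_pos: [0.5592, -0.0975, 0.1231]
eef_rot: [3.141, -0.0, 3.02]
contact_force: [0.5, 5.0, -1.0]
finger_gap: 0.0003
grasp_force: 2.4
```

Call:
play_rows(plan=[{"tx": 0,"ty": -0.02,"tz": 0,"spin": 0},{"tx": 0,"ty": 0,"tz": 0,"spin": 0},{"tx": 0,"ty": 0,"tz": 0,"spin": 0}])

```text
time: 23.35
eef_pos: [0.5592, -0.0978, 0.1231]
eef_rot: [3.139, -0.0, 3.021]
contact_force: [0.7, 11.1, -0.0]
finger_gap: 0.0003
grasp_force: 5.3
```

Call:
play_rows(plan=[{"tx": 0,"ty": 0.1,"tz": 0,"spin": 0},{"tx": 0,"ty": 0.05,"tz": 0,"spin": 0},{"tx": 0,"ty": 0,"tz": -0.2,"spin": 0},{"tx": 0,"ty": 0,"tz": -0.4,"spin": 0},{"tx": 0.2,"ty": 0,"tz": -0.4,"spin": 0},{"tx": 0.3,"ty": 0,"tz": -0.4,"spin": 0},{"tx": 0.3,"ty": 0,"tz": -0.3,"spin": 0},{"tx": 0,"ty": 0,"tz": 0,"spin": 0},{"tx": 0,"ty": 0,"tz": 0,"spin": 0}])

```text
time: 24.25
eef_pos: [0.4814, -0.0757, 0.294]
eef_rot: [3.14, 0.002, 3.019]
contact_force: [-0.6, 0.4, 0.2]
finger_gap: 0.0006
grasp_force: 0.0
```

```bash
python3 chk.py; python3 - <<'E'
from h import *
im,d,p=grab('scene'); c=cv2.resize(im[110:290,100:370],None,fx=2.9,fy=2.9,interpolation=cv2.INTER_CUBIC); save(c,'s3.png')
im,d,p=grab('wrist')
v,u=np.mgrid[0:384,0:512]; P=rk(pts(p,u,v,d)); m=(P[:,2]>.073)&(P[:,2]<.086)&(P[:,0]<-.088)&(P[:,0]>-.12)&(abs(P[:,1]+.12)<.04); Q=P[m]; print('tab',len(Q),np.percentile(Q,[3,50,97],0).round(4))
E
```

```text
capTop 120 [ 0.0141 -0.1209  0.144 ] 0.1493
capTop 160 [ 0.0164 -0.1841  0.1468] 0.1577
capTop 107 [ 0.0226 -0.0469  0.1358] 0.1392
capTop 107 [0.0081 0.0935 0.1359] 0.1388
capTop 150 [-0.0048  0.0238  0.148 ] 0.158
tab 67 [[-0.1151 -0.121   0.0745]
 [-0.1124 -0.1167  0.0801]
 [-0.1079 -0.1133  0.0823]]
```

View pics/s3.png

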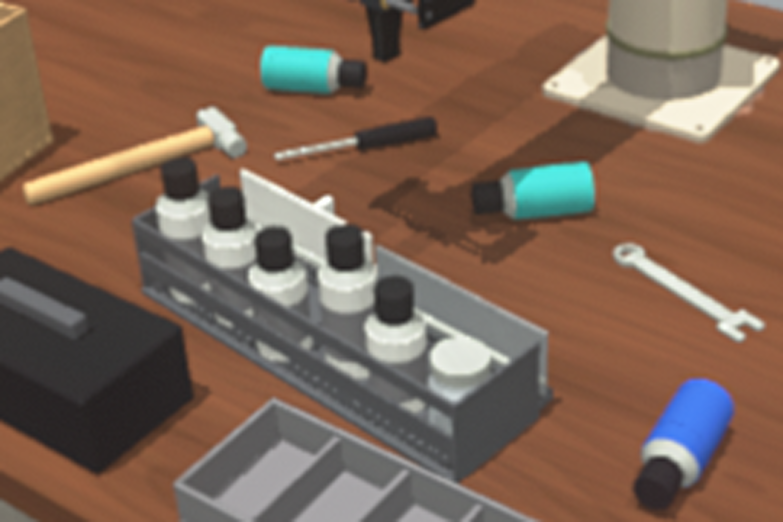

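All five cans stand (caps at (180,180), (228,210), (275,250), (345,248) and (395,300)), the guard is against its stop and the tools are where they were. I hand the job in.

```bash
python3 -c "
from workcell import workorder; print(workorder.sign_off())"
```

```text
the job is handed in; nothing more can be done
None
```

Both tipped cans stand upright on the rack floor, the guard panel is shut against its stop, the other rack items and the bench tools look undisturbed in the last picture, and the job was handed in at about 24 s; no verdict was returned.

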